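# Tip the chassis down and push it to the rail

### The arm

A 6-joint arm with a two-finger parallel gripper is mounted at the origin on the work surface. World frame = base frame: x ahead of the robot, y to its left, z up, the work surface at z = 0. Lengths are in mm, angles in rad, forces in N, time in s.
With the tool pointing down it reaches from about 275 to 825 mm from the base axis. Payload 4.9 kg.
Tool frame: the origin (TCP) lies at the very end of the fingers, on their centre line; the grasp point (between the pads) lies 19 mm behind it; z points along the fingers, y is the direction in which the jaws open and shut (so a half turn about z gives the same grasp; the last joint's range is limited). The gripper opens to 85 mm and grips with 20 to 120 N. Pads are 22 mm wide; open, the fingers measure 114 mm over their backs; the gripper's body (76 mm by 85 mm) begins 54 mm behind the grasp point. The pads swing forward as they close: fully open they stand 13 mm farther back than shut.
Start: joints at [-1.367, 0.326, -0.193, 1.052, 0, 1.437], TCP at [182.289, -518.931, 231.281] pointing down, gripper open.
Joint ranges: [-2.65, 2.65], [-0.97, 1.79], [-1.3, 1.35], [-1.93, 2.1], [-1.47, 1.37], [-3.14, 3.14]. Speed limits (rad/s): [2.57, 2.57, 3.14, 3.14, 3.14, 3.14].

### API

Orientations are given as [roll, pitch, yaw] about the fixed x, y, z axes, in that order (R = Rz(yaw) Ry(pitch) Rx(roll)).
In Python, from bench import bot, solve_ik, imaging gives the robot as it stands. Calls block until the motion is done:
- bot.move_ptp(position, orientation): joint-space move of the TCP to a pose.
- bot.movel(position, rot=None, max_speed=150, threshold=None): straight line of the TCP; rot=None keeps the orientation; max_speed is the mean speed in mm/s. With threshold (N) it stops when the force on the tool has changed by that much, and returns True; else False.
- bot.move_j(angles): joint-space move.
- bot.grip(opening, effort=None): opening from 0.0 (shut) to 1.0 (fully open); effort is the grip in N (None keeps the last); returns when the fingers have stopped.
- bot.dwell(seconds).
- solve_ik(position, orientation): joint angles nearest the present ones, or None.
- bot.get_state(): the state.
- imaging.capture(name): name is "scene" or "top" or "wrist"; returns the picture (480x640x3 uint8, blue, green, red); there is no depth.
- imaging.camera_model(name): a dict with "K" (3x3 intrinsics, pixels), "position" and "rotation" of the camera in the world. Camera axes: x right, y up, looking along -z (the intrinsics and any distortion apply to the point x, -y, -z); pixel columns grow to the right and rows downward; lengths in mm; the calibration is good to about 2 mm. The wrist camera is an equidistant fisheye: a pixel r from the principal point sees the ray r / f radians off the axis. A picture is of the moment at which its call begins: read the wrist's pose just before it. camera_model takes no time and is no camera call; for the wrist camera it gives the pose at the moment of the call.
A pose or a line that the arm cannot do raises bot.IKError and nothing moves.
- bot.sign_off(): hands the job in, once; it reports no verdict.
The state is a dict: "t": time; "qpos": joint angles; "joint_velocities": joint speeds; "effort": joint torques, N m; "tcp_pos": TCP position; "orientation": TCP orientation; "contact_force": force on the tool from outside, world axes, zero at the start; "wrist_torque": the same for the moment, N m; "opening": opening from 0.0 (shut) to 1.0 (fully open).
Only numpy, scipy, OpenCV 4.12 (cv2) and the standard library are available. Lean on these libraries where they do the work, as an engineer would, in place of code of your own. Each camera call takes 0.05 s, during which the arm holds its last target. There are 200 camera calls.

### The job

The amplifier chassis stands on its end on the bench mat: push it over, away from its transformer side, so that it lies flat on its open underside with the transformer on top, then push it along the mat until its leading end sits flush against the metal stop rail. Only push it with the fingers, never pick it up, and leave everything else on the bench undisturbed.

Things in the scene. Friction and masses are not known exactly. Their poses are not given: they have to be found in the camera images.
- chassis: loose aluminium pan, 110 mm wide (y), 150 long (z), 55 deep (x), 0.4 to 0.9 kg, walls 4 mm, standing on an end, z up. +x: open underside (wiring). On its -x side: a dark transformer near the upper end; cans and a tube, 26 mm proud, 60 mm above the lower end. Origin: middle of the lower +x edge. Lying flat, +x is down, z level towards the rail, the pan 55 mm high
- chassis_pivot (a point): same point as the chassis's origin: the edge about which it tips, and which stays on the mat. Pushed high up on the transformer it goes over and falls by itself after about 25 degrees (some 50 mm of push); pushed low down it slides instead
- chassis_foot (a point): middle of the end it stands on; once it lies flat, the middle of its trailing end wall (110 x 55 mm, flat; the first 45 mm of the pan's top beside it are bare), 27.5 mm above the mat: the place to push it along. Same axes as the chassis. Friction on the mat is roughly 0.7 to 1.1
- transformer_face (a point): centre of the transformer's outer face, 30 mm proud of the pan's -x side, 120 mm above the standing end; the face is 62 mm wide, 44 mm tall and looks to the chassis's -x. With the chassis flat it is its top, 89 mm above the bench. Same axes as the chassis
- lead_left (a point): centre of the left (+y) edge of the chassis's other end, the upper end at the start and the leading end when flat: 150 mm from the foot, 55 mm from the middle, mid-depth
- lead_right (a point): same, right (-y) edge
- mat: fixed black bench mat, 340 (x) x 380 (y) x 4 mm thick, top at 4 mm; origin under its centre; its x points to the rail along its far edge. The chassis stands with its +x roughly along the mat's x (within 15 degrees)
- rail_face (a point): middle of the aluminium stop rail's near face at mat-top height; the rail is 340 mm long along y, stands 45 mm above the mat and is 18 mm thick; the face looks to the mat's -x. Smooth: the chassis slides along it (friction about 0.3). Same axes as the mat. After tipping, 20 to 80 mm of mat are left between the chassis and the rail
- solder_reel: white reel of solder wire on its flange, 52 mm across, 46 mm tall, standing on the mat near its left (+y of the mat) edge; origin at its underside; not to be disturbed
- flux_jar: small amber jar, 38 mm across, 45 mm tall, standing on the mat near its right (-y) edge; origin at its underside; not to be disturbed
- multimeter: yellow hand-held meter lying on its back on the bench, 150 x 75 x 42 mm; origin under its centre; not to be disturbed
- solvent_bottle: upright bottle with a blue label and white cap, 52 mm across, 160 mm tall; origin at its underside; not to be disturbed
- screwdriver: screwdriver with a red handle lying on the bench, about 200 mm long, along its x; origin under it; not to be disturbed
- mug: white mug, 80 mm across, 90 mm tall; origin at its underside; not to be disturbed
- torch: slim copper-coloured torch standing on end, 34 mm across at the head, 118 mm tall; origin at its underside; not to be disturbed
Things that resemble listed ones, but are neither listed nor needed, are in the scene too. Leave any turquoise look-alike of the chassis alone.

How it is judged (in metres and radians):
On the way, in this order (a step that is already met when the one before it is completed fails the run):
1. the chassis lies flat on its underside, transformer on top (angle between chassis's own z axis and vertical between 1.5 and 1.64 rad and height (world z) of transformer_face above 0.08 m and linear speed of chassis below 0.02 m/s), for 0.2 s.
2. the leading end is flush against the rail, the chassis still flat (angle between chassis's own z axis and vertical between 1.5 and 1.64 rad and height (world z) of transformer_face above 0.08 m and x of lead_left in the frame of rail_face between -0.005 and 0.004 m and x of lead_right in the frame of rail_face between -0.005 and 0.004 m and y of lead_left in the frame of rail_face between -0.17 and 0.17 m and y of lead_right in the frame of rail_face between -0.17 and 0.17 m), for 0.2 s.
At the end, for the whole second after the job is handed in: The chassis lies flat (within 4 degrees) with the transformer on top, at rest, both edges of its leading end within 5 mm of the stop rail's face and within the rail's length (all of step 2 and linear speed of chassis below 0.01 m/s); the robot touches nothing.
It fails at once if the chassis was picked up, or fell to the wrong side: the edge it tips about rose more than 20 mm off the mat (height (world z) of chassis_pivot above 0.024 m).
It fails at once if the chassis's leading end went past the rail's face (x of each of lead_left, lead_right in the frame of rail_face above 0.01 m).
It fails at once if another thing on the bench was moved more than 20 mm (distance of any of solder_reel, flux_jar, multimeter, solvent_bottle, screwdriver, mug, torch from where it was at the start of the episode above 0.02 m).
It fails at once if an upright thing on the bench was tipped (angle between any of solder_reel, flux_jar, solvent_bottle, mug, torch's own z axis and vertical above 0.35 rad).
It also fails if it takes over 48 s, if anything falls off the work surface, if the arm or the gripper's body presses on something with over 40 N, if the wrist force passes 120 N, or if a joint passes its speed limit or range.

## Working session

There is one attempt and no reset: what is moved stays moved. The work goes in short steps, each a Python script; the robot and the scene stay as the last script left them, time stands still between calls to the robot, and variables do not carry over. Pictures are saved under pics/ and viewed, about 8 in all and at most 12, crops included, and the job is handed in when it is done.

```bash
ls; mkdir -p pics
python3 - <<'E'
from bench import bot, imaging
import cv2, numpy as np
np.set_printoptions(precision=4,suppress=True)
for n in("scene","top"):
    cv2.imwrite(f"pics/{n}0.png",imaging.capture(n)); m=imaging.camera_model(n); print(n,m)
print(bot.get_state())
E
```

```text
pics
scene {'K': array([[616.539 ,   0.    , 321.6911],
       [  0.    , 616.539 , 235.6706],
       [  0.    ,   0.    ,   1.    ]]), 'position': array([1430.0405, -736.6855,  990.3324]), 'rotation': array([ 0.9167, -0.0021,  0.9216])}
top {'K': array([[463.1356,   0.    , 329.5653],
       [  0.    , 463.1356, 233.3198],
       [  0.    ,   0.    ,   1.    ]]), 'position': array([ 330.4997,  -41.1993, 1317.484 ]), 'rotation': array([ 0.1894,  0.0083, -1.5817])}
{'t': 0.1, 'qpos': array([-1.3672,  0.3269, -0.1935,  1.052 ,  0.    ,  1.4366]), 'joint_velocities': array([-0.0017, -0.0023,  0.0022,  0.0005, -0.0003, -0.0004]), 'effort': array([  0.0002, -44.424 ,  26.3039,   0.0079,  -0.0001,   0.    ]), 'tcp_pos': array([ 182.1902, -518.4099,  230.5922]), 'orientation': array([-3.1401, -0.0002,  0.3378]), 'contact_force': array([-0.7718,  0.3126, -0.009 ]), 'wrist_torque': array([ 0.0096, -0.0013,  0.0344]), 'opening': 1.0017736314795616}
```

View pics/scene0.png

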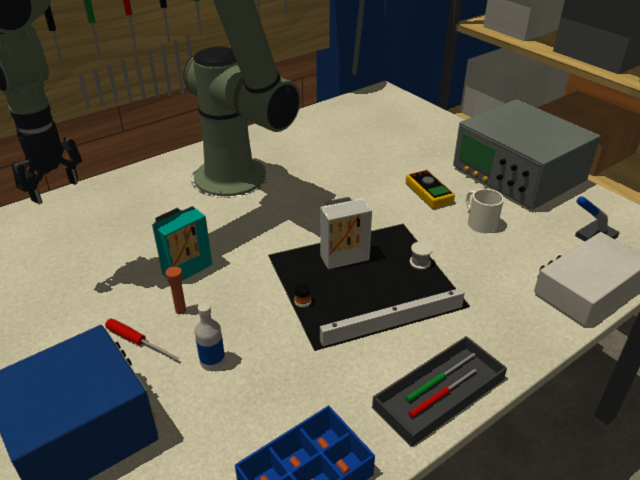

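View pics/top0.png

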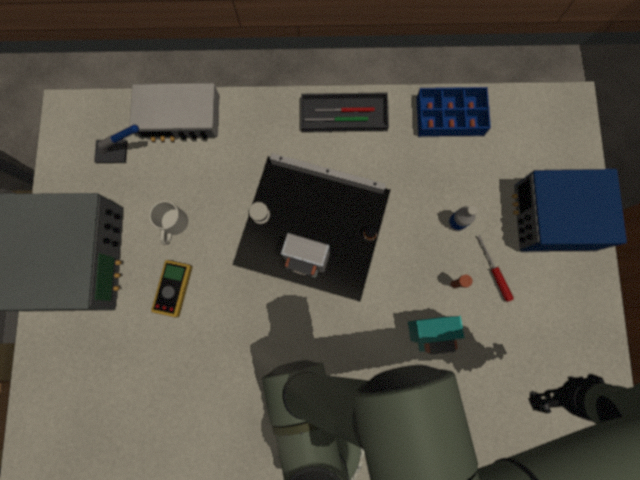

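Top view: the white chassis is at about (305,252), with the transformer towards the robot. The mat corners are near (268,157), (389,187), (361,299) and (234,264), and the rail runs along the far edge. The reel is at (260,212) and the jar at (370,235). The turquoise look-alike is at (438,330).

```bash
cat > h.py <<'E'
import numpy as np, cv2
from scipy.spatial.transform import Rotation as R
from bench import bot, solve_ik, imaging
np.set_printoptions(precision=1,suppress=True)
def ray(n,uv,m=None):
    m=m or imaging.camera_model(n); K=m["K"]; a=(uv[0]-K[0,2])/K[0,0]; b=(uv[1]-K[1,2])/K[1,1]
    if n=="wrist":
        r=np.hypot(a,b); s=np.sin(r)/max(r,1e-9); d=np.array([a*s,-b*s,-np.cos(r)])
    else: d=np.array([a,-b,-1.])
    return m["position"],R.from_euler("xyz",m["rotation"]).apply(d)
def onz(n,uv,z,m=None):
    p,d=ray(n,uv,m); return p+d*(z-p[2])/d[2]
def tri(a,b):
    (p,d),(q,e)=a,b; d=d/np.linalg.norm(d); e=e/np.linalg.norm(e)
    s=np.linalg.lstsq(np.c_[d,-e],q-p,rcond=None)[0]; x,y=p+s[0]*d,q+s[1]*e
    return (x+y)/2,np.linalg.norm(x-y)
E
python3 - <<'E'
from h import *
t=cv2.imread("pics/top0.png"); s=cv2.imread("pics/scene0.png")
for n,c in(("nearL",(234,264)),("nearR",(361,299)),("farL",(268,157)),("farR",(389,187))):
    print(n,onz("top",c,4),onz("top",c,49))
for n,c in(("nearL",(404,226)),("nearR",(270,256)),("railR base",(321,340)),("railL base",(466,304))): print("scene",n,onz("scene",c,4))
a=cv2.resize(t[140:310,215:400],None,fx=4,fy=4,interpolation=cv2.INTER_CUBIC)
b=cv2.resize(s[190:350,260:475],None,fx=3.4,fy=3.4,interpolation=cv2.INTER_CUBIC)
cv2.imwrite("pics/t1.png",np.clip(a*1.5,0,255).astype('u1'));cv2.imwrite("pics/s1.png",b)
E
```

```text
nearL [496.6 240.9   4. ] [490.9 231.3  49. ]
nearR [ 393.5 -119.3    4. ] [ 391.3 -116.6   49. ]
farL [816.7 148.3   4. ] [800.1 141.8  49. ]
farR [ 719.  -209.3    4. ] [ 705.7 -203.5   49. ]
scene nearL [505.8 244.9   4. ]
scene nearR [ 395.2 -112.2    4. ]
scene railR base [ 699.9 -181.8    4. ]
scene railL base [812.1 151.4   4. ]
```

View pics/t1.png

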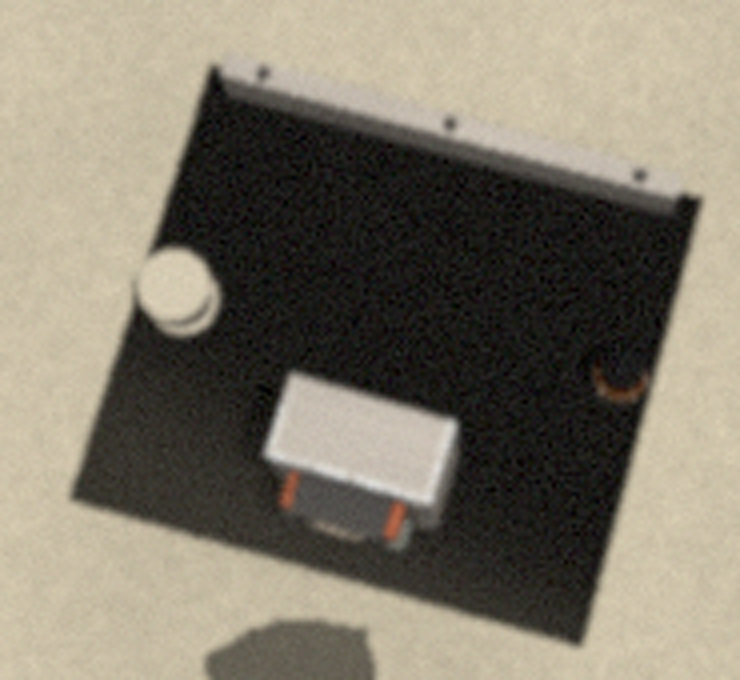

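View pics/s1.png

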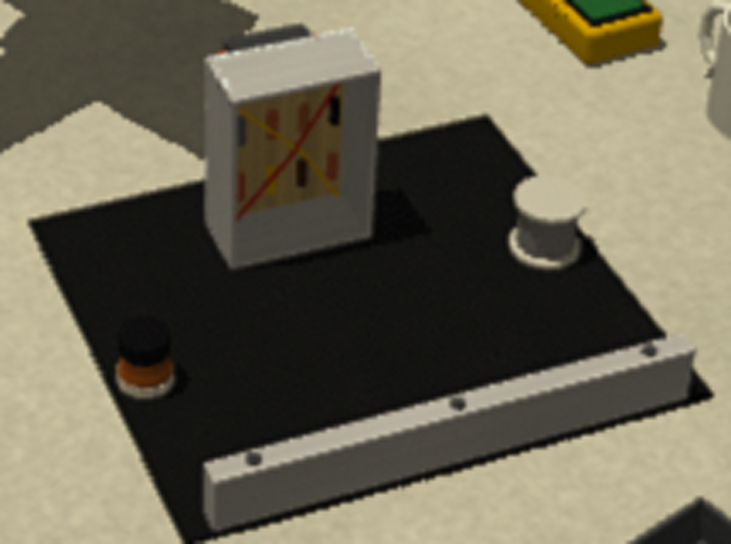

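Enlarged top view: the chassis top corners are at about (291,373), (458,421), (433,507) and (264,459). The rail's face base runs (225,97)–(672,214). Enlarged scene view: the chassis's lower +x edge runs (234,269)–(372,237).

Run:
```python
from h import *
T=lambda x,y:(215+(x+.5)/4-.5,140+(y+.5)/4-.5)
S=lambda x,y:(260+(x+.5)/3.4-.5,190+(y+.5)/3.4-.5)
ang=lambda a,b:np.degrees(np.arctan2(*(b-a)[[1,0]]))
print("chassis top tri")
P=[]
for n,a,b in(("FL",(291,373),(380,70)),("FR",(458,421),(235,102)),("NR",(433,507),(206,60)),("NL",(264,459),(345,30))):
    p,e=tri(ray("top",T(*a)),ray("scene",S(*b))); q=onz("top",T(*a),154); P.append(q); print(n,p,e,q,onz("scene",S(*b),154))
P=np.array(P); print("mid far edge",P[:2].mean(0),"near",P[2:].mean(0),"centre",P.mean(0),"yaw",ang(P[1],P[0])-90,ang(P[2],P[3])-90,ang(P[3],P[0]),ang(P[2],P[1]), np.linalg.norm(P[0]-P[1]),np.linalg.norm(P[0]-P[3]))
a,b=onz("scene",S(234,269),4),onz("scene",S(372,237),4);print("pivot edge scene",a,b,(a+b)/2,ang(a,b)-90)
for z,c in((4,((225,97),(672,214))),(49,((222,79),(680,195)))):
    a,b=[onz("top",T(*k),z) for k in c]; print("rail",z,a,b,(a+b)/2,ang(b,a)-90)
a,b=onz("scene",S(207,462),49),onz("scene",S(668,338),49);print("rail top scene",a,b,(a+b)/2,ang(a,b)-90)
m=[onz("top",T(*k),4) for k in((213,66),(700,198),(580,643),(72,497))];print("mat",np.array(m),"c",np.mean(m,0),ang(m[1],m[0])-90,ang(m[2],m[3])-90,ang(m[3],m[0]),ang(m[2],m[1]))
print("xf outer", [onz("top",T(*k),146) for k in((283,513),(390,543))])
print("reel",onz("top",T(176,286),50),"jar",onz("scene",S(145,375),4))
```

```text
chassis top tri
FL [556.2  74.5 156. ] 1.4966511860445542 [556.2  74.1 154. ] [554.4  77.2 154. ]
FR [524.9 -30.3 156.2] 5.234207731693714 [523.7 -32.5 154. ] [523.7 -26.1 154. ]
NR [470.5 -13.9 153.7] 5.343695602658806 [469.  -16.1 154. ] [472.1 -11.8 154. ]
NL [500.9  90.8 153. ] 0.3121608373447339 [500.8  90.9 154. ] [501.9  89.7 154. ]
mid far edge [540.   20.8 154. ] near [484.9  37.4 154. ] centre [512.4  29.1 154. ] yaw -16.934251265548568 -16.585006411527843 -16.87489571992267 -16.627022801673284 111.39371991692222 57.86122083173598
pivot edge scene [523.1 -24.9   4. ] [555.7  78.4   4. ] [539.4  26.8   4. ] -17.526618136013198
rail 4 [795.1 139.4   4. ] [ 700.6 -190.     4. ] [747.8 -25.3   4. ] -16.012398173547496
rail 49 [792.8 135.6  49. ] [ 701.8 -191.    49. ] [747.3 -27.7  49. ] -15.575320779738831
rail top scene [ 699.9 -183.1   49. ] [793.7 129.5  49. ] [746.8 -26.8  49. ] -16.707342995910807
mat [[ 819.5  148.7    4. ]
 [ 712.5 -210.9    4. ]
 [ 389.7 -115.3    4. ]
 [ 497.   244.9    4. ]] c [604.7  16.8   4. ] -16.57432771776864 -16.597389685637665 -16.612749135342924 -16.494113305038777
xf outer [array([467.2,  79.4, 146. ]), array([447.3,  11.5, 146. ])]
reel [639.8 165.8  50. ] jar [ 574.3 -141.     4. ]
```

```bash
cat >> h.py <<'E'
yaw=np.radians(-16.7); u=np.array([np.cos(yaw),np.sin(yaw),0]); v=np.array([-u[1],u[0],0]); rot=[np.pi,0,yaw]
piv=np.array([540,24,0.])
at=lambda x,z,y=0:(piv+u*x+v*y+[0,0,z]).tolist()
E
python3 - <<'E'
from h import *
p=bot.get_state()["tcp_pos"]; bot.movel([p[0],p[1],300]); bot.grip(0.0)
bot.move_ptp(at(-145,300),rot); bot.movel(at(-145,122))
print(bot.get_state()["t"])
hit=bot.movel(at(-80,122),max_speed=40,threshold=1.5); s=bot.get_state()
print(hit,s["t"],s["tcp_pos"],(s["tcp_pos"]-piv)@u,s["contact_force"])
cv2.imwrite("pics/s2.png",cv2.resize(imaging.capture("scene")[130:350,240:500],None,fx=3,fy=2.7))
E
```

```text
6.3833
True 7.55 [449.6  51.  121.5] -94.37618175284311 [-0.8  0.8 -0.5]
```

View pics/s2.png

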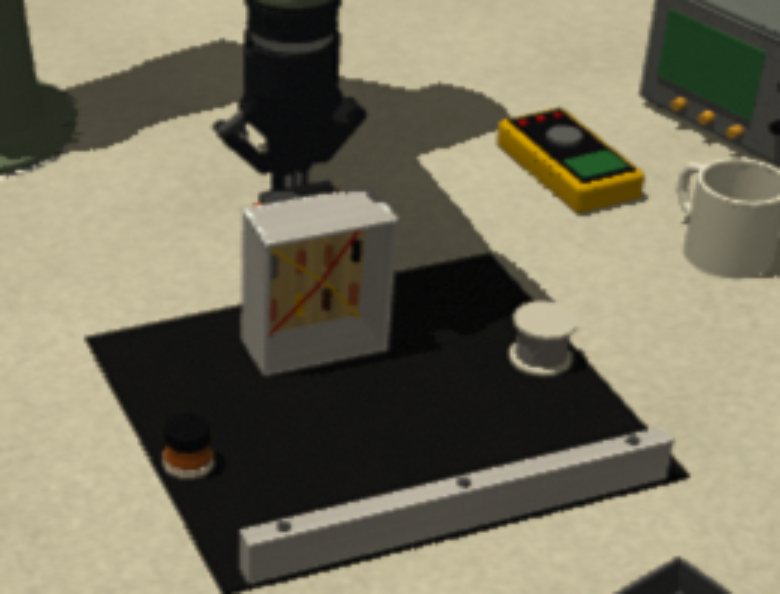

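The fingers are centred behind the transformer at about (295,190). Contact came at −94 mm, where −96 was predicted. The chassis is still upright at (315,285), so I'm pushing now.

Run:
```python
from h import *
for x in (-55,-45,-38,-31,-24):
    bot.movel(at(x,122),max_speed=30); s=bot.get_state(); print(x,s["t"],s["contact_force"])
cv2.imwrite("pics/s3.png",cv2.resize(imaging.capture("scene")[130:350,240:500],None,fx=3,fy=2.7))
```

```text
-55 9.0917 [ 0.7  0.1 -1. ]
-45 9.575 [-0.2 -1.4 -0.6]
-38 9.9583 [-1.  -0.3 -0.4]
-31 10.3417 [-0.5 -0.1 -0.5]
-24 10.725 [-0.3 -0.2 -0.1]
```

View pics/s3.png

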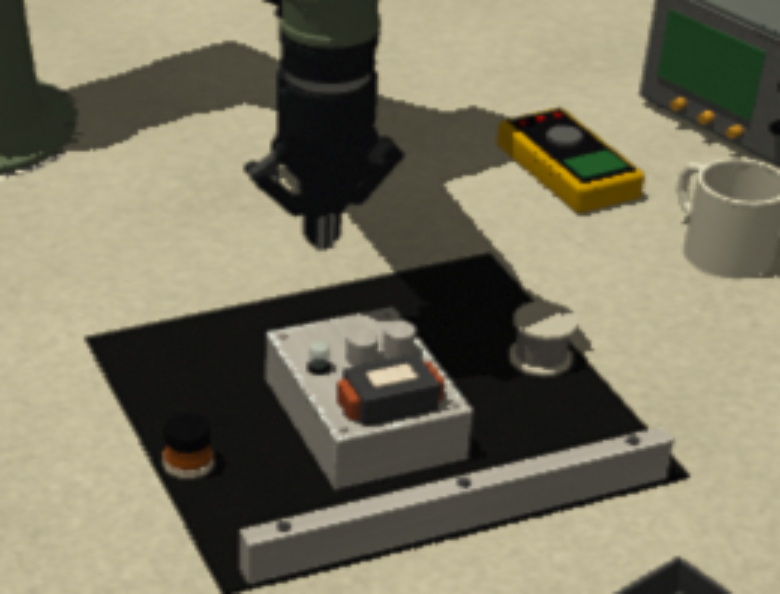

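The chassis lies flat with the transformer on top. Its leading top edge runs (338,440)–(470,408) and its near-right top corner is at (268,332).

Run:
```python
from h import *
S=lambda x,y:(240+(x+.5)/3-.5,130+(y+.5)/2.7-.5)
ang=lambda a,b:np.degrees(np.arctan2(*(b-a)[[1,0]]))
FR,FL,NR=[onz("scene",S(*c),59) for c in((338,440),(470,408),(268,332))]
b1,b2=[onz("scene",S(*c),4) for c in((337,487),(468,456))]
print(FR,FL,NR,b1,b2,"yaw",ang(FR,FL)-90,ang(NR,FR),ang(b1,b2)-90,"sizes",np.linalg.norm(FR-FL),np.linalg.norm(FR-NR))
ra,rb=[onz("scene",S(*c),49) for c in((241,529),(650,427))]; print("rail",ra,rb,ang(ra,rb)-90)
for p in(FR,FL,NR,b1,b2,[747.5,-26.5,0],ra): p=np.array(p); print((p-piv)@u,(p-piv)@v)
```

```text
[669.9 -72.1  59. ] [699.6  32.6  59. ] [527.5 -27.3  59. ] [669.4 -70.3   4. ] [701.2  34.6   4. ] yaw -15.832095837949836 -17.467878728160635 -16.888515352439967 sizes 108.79869298943788 149.24699887183314
rail [ 699.4 -184.1   49. ] [791.2 132.9  49. ] -16.14294010844425
152.0003376525415 -54.6919295752983
150.3523414442623 54.09428142916429
2.7667419998936342 -52.6917793731968
150.99781822503505 -53.16540292997514
151.35865616491458 56.50426679034281
213.2598739328133 11.257271879126826
212.4703986012342 -153.56968932665313
```

Run:
```python
from h import *
bot.movel(at(-55,122)); bot.grip(0.65); bot.movel(at(-55,24))
h=bot.movel(at(0,24),max_speed=40,threshold=3); s=bot.get_state(); print(h,s["t"],(s["tcp_pos"]-piv)@u,s["contact_force"])
bot.movel(at(38,24),max_speed=30); s=bot.get_state(); print(s["t"],(s["tcp_pos"]-piv)@u,s["contact_force"])
cv2.imwrite("pics/s4.png",cv2.resize(imaging.capture("scene")[150:350,260:500],None,fx=3.3,fy=3))
```

```text
False 14.025 -0.3358527646836675 [-0.5  0.6 -0.4]
15.4417 38.105296573328616 [-0.7 -0.2 -0.2]
```

View pics/s4.png

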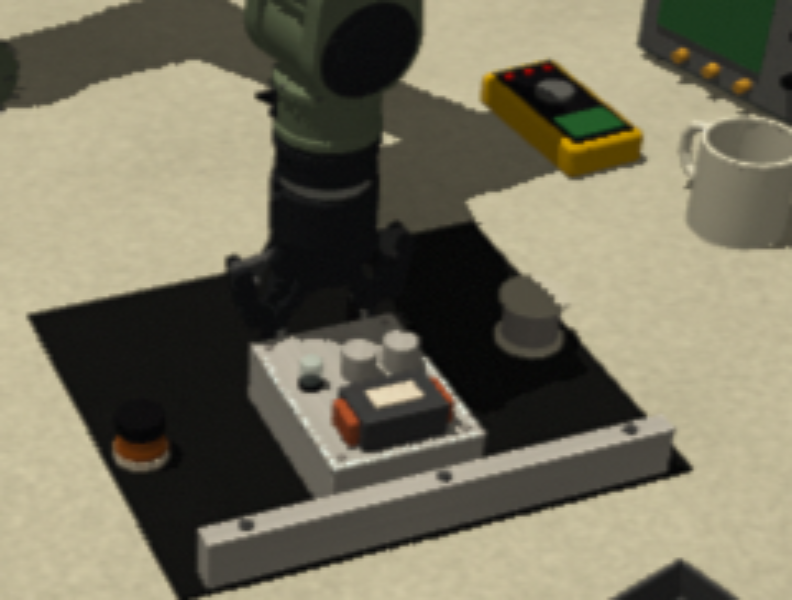

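The chassis has moved towards the rail without turning. Its leading top edge is at (330,468)–(484,433), with a narrow gap left.

Run:
```python
from h import *
S=lambda x,y:(260+(x+.5)/3.3-.5,150+(y+.5)/3-.5)
for c in((330,468),(484,433),(250,345)):
    p=onz("scene",S(*c),59); print((p-piv)@u,(p-piv)@v)
x=38
h=False
while x<66 and not h:
    x+=4; h=bot.movel(at(x,24),max_speed=25,threshold=12); s=bot.get_state(); print(x,h,s["t"],(s["tcp_pos"]-piv)@u,s["contact_force"])
cv2.imwrite("pics/s5.png",cv2.resize(imaging.capture("scene")[150:350,260:500],None,fx=3.3,fy=3))
```

```text
195.62424591448442 -55.838996095577855
197.59243432730693 55.51657264103514
49.613257793809304 -54.645976223013456
42 False 15.8 42.66604291541731 [-0.2  0.  -0.1]
46 False 16.1083 46.60903432836425 [ 0.2 -0.2  0.8]
50 False 16.4167 50.536048716003606 [-0.4 -0.6 -0.8]
54 False 16.725 51.239402524041616 [-6.   1.4  3.5]
58 True 16.9333 50.42136598452048 [-0.8 -0.5  0. ]
```

View pics/s5.png

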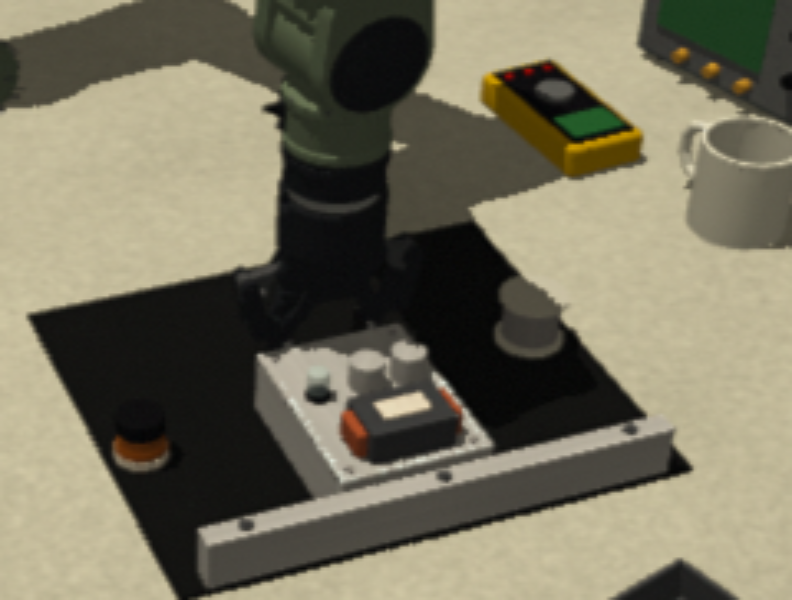

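The chassis is up against the rail, with its leading top edge at about (343,487)–(494,447). I'll press once more, firmly, to seat both corners, then retreat and check in both fixed views.

Run:
```python
from h import *
for th in(25,30):
    h=bot.movel(at(60,24),max_speed=25,threshold=th); s=bot.get_state(); print(h,s["t"],(s["tcp_pos"]-piv)@u,(s["tcp_pos"]-piv)@v,s["contact_force"]); bot.dwell(.3)
bot.movel(at(-20,24),max_speed=60); bot.movel(at(-60,200)); bot.movel(at(-60,300)); bot.move_ptp([182,-518,300],[np.pi,0,.338])
s=bot.get_state();print(s["t"])
a=imaging.capture("scene")[235:345,310:470]; b=imaging.capture("top")[145:275,245:400]
cv2.imwrite("pics/s6.png",cv2.resize(a,None,fx=5,fy=5,interpolation=cv2.INTER_CUBIC))
cv2.imwrite("pics/t6.png",cv2.resize(np.clip(b*1.5,0,255).astype('u1'),None,fx=4.5,fy=4.5,interpolation=cv2.INTER_CUBIC))
```

```text
False 17.5583 50.58353337090453 -0.3586497774869759 [-19.3   4.9  10.2]
False 18.1083 50.544171392299354 -0.3361575295458419 [-19.    5.2  10.3]
25.675
```

View pics/s6.png

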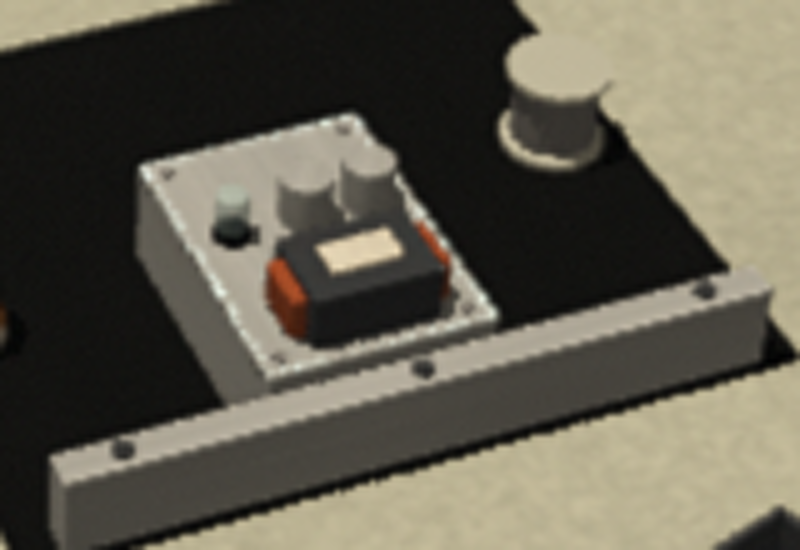

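View pics/t6.png

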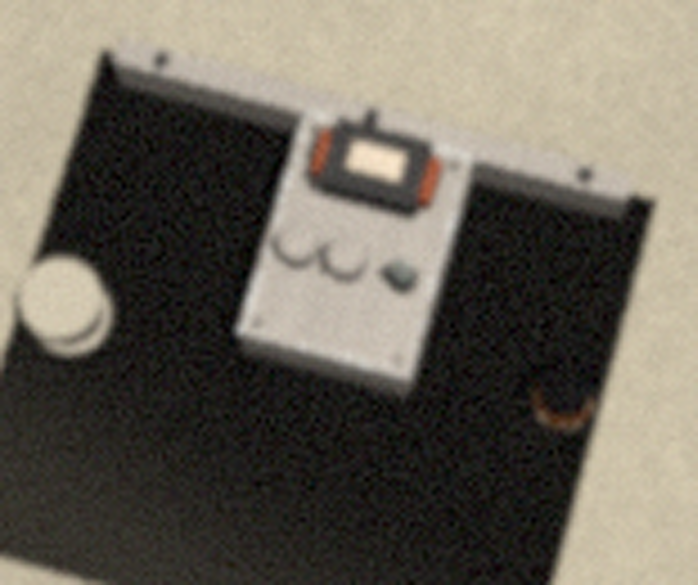

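Scene view: the leading top corners are at (270,380) and (498,319), right above the rail's near top edge, which runs (50,455)–(745,268). Top view: the leading edge overlaps the rail's face line at (303,112)–(473,158). I'll put numbers on the gap.

Run:
```python
from h import *
S=lambda x,y:(310+(x+.5)/5-.5,235+(y+.5)/5-.5)
T=lambda x,y:(245+(x+.5)/4.5-.5,145+(y+.5)/4.5-.5)
ang=lambda a,b:np.degrees(np.arctan2(*(b-a)[[1,0]]))
for n,f,cs,rs in(("scene",S,((270,380),(498,319),(138,165),(355,113)),((50,455),(745,268))),("top",T,((473,158),(303,112),(408,383),(237,335)),((630,196),(115,67)))):
    P=[onz(n,f(*c),59) for c in cs]; r=[onz(n,f(*c),49) for c in rs]
    a=np.radians(ang(*r)-90); nn=np.array([np.cos(a),np.sin(a),0])
    print(n,"rail yaw",np.degrees(a),"chassis yaw",ang(P[0],P[1])-90,ang(P[2],P[0]),ang(P[3],P[1]),"x to rail",[(p-r[0])@nn for p in P])
```

```text
scene rail yaw -16.695460296977814 chassis yaw -16.69281533263755 -16.42901543059205 -17.08159912577255 x to rail [np.float64(0.35300854501438295), np.float64(0.34797875682593826), np.float64(-151.24642952884955), np.float64(-150.7309709599479)]
top rail yaw -15.419861222143226 chassis yaw -16.538422352042716 -16.570188143827437 -16.060626590560286 x to rail [np.float64(-3.981404194163929), np.float64(-1.8070332676095617), np.float64(-153.8741762446955), np.float64(-151.42292421306894)]
```

```bash
python3 -c "
from h import *
bot.sign_off(); print(bot.get_state()['t'])"
```

```text
the job is handed in; nothing more can be done
the job is handed in; nothing more can be done
```

I tipped the chassis over with shut fingers on the transformer. Then I pushed it about 61 mm along the mat with the two spread fingers on its foot end, until it sat against the rail. I handed the job in at about 25.7 s, with the arm well clear; no verdict is reported.

**Last checks:**
- **Seating:** pressed with about 20 N, the chassis did not move any further, so it was hard against the rail.
- **Scene camera:** both leading corners are within 0.4 mm of the rail's face, and the chassis and rail both read −16.7° yaw.
- **Top camera:** this one disagreed slightly, with corners 1.8 and 4.0 mm short of the face. It also gave the rail's yaw as −15.4°, against about −16.6° from the mat, so I put most of that down to its coarse pixels. I did not resolve the difference with another measurement.
- **Flatness:** I judged this from the pictures, where the chassis lies flat with the transformer on top.
- **Other items:** the reel and jar look unmoved in the last views. The meter and mug looked unmoved up to the last push, but the closing pictures don't show them. I did not look at the bottle, torch or screwdriver again; the arm only passed over that side, starting and ending at 300 mm.

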